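# Find the rocking corner of the tube mixer's bed plate and press its shim flat

### The job

The tube mixer's bed plate wobbles on one of its four feet. Press down on the plate's corners with a fingertip, one after another, until you find the one that sinks and rocks, then press the raised shim tab beside that corner fully flat, leaving the other three shims standing. Only touch and press: do not lift or shift the plate, leave the other things on the bench alone, and finish clear of everything.

Things in the scene. Friction and masses are not known exactly. Their poses are not given: they have to be found in the camera images.
- mat: black rubber mat 280 (its x) x 330 (its y) x 3 mm fixed on the bench, origin under its centre, yaw within 0.3 rad. On it stand the four rocker shims and, under the plate at (+-62, +-70) mm, four black feet alike to look at: three solid, one weak (a different one each time). Near = -x, far = +x, left = +y, right = -y in its frame.
- plate: loose aluminium plate 160 x 200 x 8 mm, 1.4 kg with the white mixer on its middle (84 x 104 mm, up to 37 mm above plate top). Origin under its centre, 17 mm above the bench; its top is at 25 mm. Pressed with about 4 to 6 N, the corner over the weak foot sinks about 6 mm (the opposite one rises) and springs back; the other corners yield under 1.5 mm even at 25 N.
- corner_near_left (a point): point on the plate's top face to press for the corner that is near the robot (-x of the mat), left (+y): at (+-65, +-84) mm in the plate's frame, 15 and 16 mm in from its edges, moving with it. Bare metal; the mixer begins 23 mm away in x, 32 mm in y.
- corner_near_right (a point): point on the plate's top face to press for the corner that is near the robot (-x), right (-y): at (+-65, +-84) mm in the plate's frame, 15 and 16 mm in from its edges, moving with it. Bare metal; the mixer begins 23 mm away in x, 32 mm in y.
- corner_far_left (a point): point on the plate's top face to press for the corner that is far (+x), left (+y): at (+-65, +-84) mm in the plate's frame, 15 and 16 mm in from its edges, moving with it. Bare metal; the mixer begins 23 mm away in x, 32 mm in y.
- corner_far_right (a point): point on the plate's top face to press for the corner that is far (+x), right (-y): at (+-65, +-84) mm in the plate's frame, 15 and 16 mm in from its edges, moving with it. Bare metal; the mixer begins 23 mm away in x, 32 mm in y.
- shim_near_left (a joint): tilt of the steel rocker shim beside the corner that is near the robot (-x of the mat), left (+y). 0 = tab standing up 0.45 rad (26 degrees) off level; 0.45 = tab pressed flat (level) on its stop. Starts at 0 to 0.06, needs about 6 N, stays where left. Hinge along the mat's x, 14 mm above the bench, 112 mm from the mat's centre line. Flat, its inner end comes up under the plate and fills the gap.
- shim_near_right (a joint): tilt of the steel rocker shim beside the corner that is near the robot (-x), right (-y). 0 = tab standing up 0.45 rad (26 degrees) off level; 0.45 = tab pressed flat (level) on its stop. Starts at 0 to 0.06, needs about 6 N, stays where left. Hinge along the mat's x, 14 mm above the bench, 112 mm from the mat's centre line. Flat, its inner end comes up under the plate and fills the gap.
- shim_far_left (a joint): tilt of the steel rocker shim beside the corner that is far (+x), left (+y). 0 = tab standing up 0.45 rad (26 degrees) off level; 0.45 = tab pressed flat (level) on its stop. Starts at 0 to 0.06, needs about 6 N, stays where left. Hinge along the mat's x, 14 mm above the bench, 112 mm from the mat's centre line. Flat, its inner end comes up under the plate and fills the gap.
- shim_far_right (a joint): tilt of the steel rocker shim beside the corner that is far (+x), right (-y). 0 = tab standing up 0.45 rad (26 degrees) off level; 0.45 = tab pressed flat (level) on its stop. Starts at 0 to 0.06, needs about 6 N, stays where left. Hinge along the mat's x, 14 mm above the bench, 112 mm from the mat's centre line. Flat, its inner end comes up under the plate and fills the gap.
- tab_near_left (a point): point to press, on the upper face of the shim's tab beside the corner that is near the robot (-x of the mat), left (+y); it moves with the tab: about 28 mm above the bench when up, 16 mm above the bench when flat. It lies 26 mm outside the hinge; the tab is 24 mm wide (along the mat's x), 4 mm thick and ends 36 mm outside the hinge, on the side away from the plate.
- tab_near_right (a point): point to press, on the upper face of the shim's tab beside the corner that is near the robot (-x), right (-y); it moves with the tab: about 28 mm above the bench when up, 16 mm above the bench when flat. It lies 26 mm outside the hinge; the tab is 24 mm wide (along the mat's x), 4 mm thick and ends 36 mm outside the hinge, on the side away from the plate.
- tab_far_left (a point): point to press, on the upper face of the shim's tab beside the corner that is far (+x), left (+y); it moves with the tab: about 28 mm above the bench when up, 16 mm above the bench when flat. It lies 26 mm outside the hinge; the tab is 24 mm wide (along the mat's x), 4 mm thick and ends 36 mm outside the hinge, on the side away from the plate.
- tab_far_right (a point): point to press, on the upper face of the shim's tab beside the corner that is far (+x), right (-y); it moves with the tab: about 28 mm above the bench when up, 16 mm above the bench when flat. It lies 26 mm outside the hinge; the tab is 24 mm wide (along the mat's x), 4 mm thick and ends 36 mm outside the hinge, on the side away from the plate.
- vial_level: small aluminium level, 16 x 60 x 16 mm, loose on the mat in front of the plate; origin under its centre. Leave alone.
- wrench: steel wrench 120 mm long, loose on the mat behind the plate; leave alone.
- collar: steel ring, 26 mm across, 8 mm high, loose on the mat between the two left shims; origin under its centre. Leave alone.
- tube_rack: white rack 72 x 116 mm with capped tubes, 89 mm high, left of the mat; origin under its centre. Leave alone.
- small_rack: white rack 50 x 116 mm with capped tubes, 89 mm high, right of the mat; origin under its centre. Leave alone.
- mouse: black computer mouse 100 x 58 x 32 mm, right of the mat; leave alone.
- reagent: white bottle, 48 mm across, 100 mm high, left of the mat; leave alone.
- scanner: white hand scanner lying down, about 105 x 62 x 30 mm, right of the mat; leave alone.

How it is judged:
By the outcome, as a careful person would: the job done as asked, in the order asked, and still so for the second after the job is handed in, with the robot touching nothing.
It also fails if it takes over 45 s, if anything falls off the work surface, if the arm or the gripper's body presses on something with over 40 N, if the wrist force passes 120 N, or if a joint passes its speed limit or range.

### The arm

A 6-joint arm with a two-finger parallel gripper is mounted at the origin on the work surface. World frame = base frame: x ahead of the robot, y to its left, z up, the work surface at z = 0. Lengths are in mm, angles in rad, forces in N, time in s.
With the tool pointing down it reaches from about 400 to 825 mm from the base axis. Payload 7 kg.
Tool frame: the origin (TCP) lies midway between the tips of the shut fingers; the grasp point (between the pads) lies 19 mm behind it; z points along the fingers, x is the direction in which the jaws open and shut, and the axes are right-handed (so a half turn about z gives the same grasp; the last joint's range is limited). The gripper opens to 88 mm and grips with 3 to 60 N. Pads are 19 mm wide; open, the fingers measure 130 mm over their backs; the gripper's body (78 mm by 193 mm) begins 47 mm behind the grasp point.
Start: joints at [-0.992, 0.359, 0.012, 0, -1.224, -0.288], TCP at [193.509, -646.645, 226.561] pointing down, gripper open.
Joint ranges: [-3.07, 3.07], [-1.43, 2.12], [-1.02, 1.25], [-3.03, 1.67], [-3.05, -0], [-3.03, 3.03]. Speed limits (rad/s): [2.39, 2.39, 3.01, 3.14, 3.14, 3.14].

### API

Orientations are given as [roll, pitch, yaw] about the fixed x, y, z axes, in that order (R = Rz(yaw) Ry(pitch) Rx(roll)).
In Python, from plant import robot, capture gives the robot as it stands.
- The arm moves only by the tool send_rows, never from a script. Its argument "commands" is a list of rows, each a list of 4 numbers: the shift along the tool's x, y, z in units of 30 cm (1.0 is 30 cm), then the turn about the tool's z in units of 45 degrees (1.0 is 45 degrees). In form: [[tx, ty, tz, roll], ...]. A call has 1 to 20 rows; each row is the pose to reach, as a shift and turn from the pose measured when the call began, along the tool's axes at that moment; what a row does not reach only later rows make up. A row lasts 1/10 s, in which the tool goes at most 50 mm and 8.59 degrees, less where a joint would pass 70% of its speed; a pose out of reach is approached as far as the arm can. A call with a number of a shift or a turn outside -1 to 1 is refused whole. A call with a gripper value outside its range is refused whole. "gripper" is the opening, from 0 (shut) to 1 (fully open), set as the call begins (left out, the last holds). The fingers move at their own pace and stop on an object; the grip force is fixed at half the most. Time passes only in rows, so rows that repeat a pose let the fingers close. It gives the time, the measured TCP pose, the force and the opening at its end, in the units of the state.
- robot.observe(): the state, without advancing time (a new reading comes with each control period).
- capture(name): name is "side" or "top"; returns a dict with "pixels" (384x512x3 uint8, red, green, blue), "fx", "fy", "cx", "cy" (pixels), "cam_to_world" (4x4, takes a point from camera to world coordinates). Camera axes: x right, y up, looking along -z (the intrinsics and any distortion apply to the point x, -y, -z); pixel columns grow to the right and rows downward; lengths in mm; the calibration is good to about 2 mm. A picture is of the moment at which its call begins. There is no depth.
- robot.close_job(): hands the job in, once; it reports no verdict.
The state is a dict: "time": time; "q": joint angles; "qvel": joint speeds; "joint_efforts": joint torques, N m; "position": TCP position; "tcp_rot": TCP orientation; "wrist_force": force on the tool from outside, world axes, zero at the start; "moment": the same for the moment, N m; "opening": finger opening in mm.
Only numpy, scipy, OpenCV 4.12 (cv2) and the standard library are available. Lean on these libraries where they do the work, as an engineer would, in place of code of your own. Each camera call takes 0.05 s, during which the arm holds its last target.

## Working session

There is one attempt and no reset: what is moved stays moved. The work goes in short steps, Python scripts to look and compute and a tool call to move; the robot and the scene stay as the last step left them, time stands still between calls to the robot, and variables do not carry over. Pictures are saved under pics/ and viewed, and the job is handed in when it is done.

Besides the shell and the picture viewer there is one more tool, called in YAML: its name, and indented under it one key for each argument. send_rows: Moves the arm, as the interface text tells. Shifts and turns lie within -1 to 1; 1 stands for 30 cm of shift or 45 degrees of turn. Its arguments: {"type":"object","properties":{"commands":{"type":"array","items":{"type":"array","items":{"type":"number"}}},"gripper":{"type":"number"}},"required":["commands"]}

```bash
mkdir -p pics; ls; python3 - <<'E'
from plant import robot, capture
import cv2,pickle
d={}
for n in ("top","side"):
    c=capture(n); d[n]=c
    cv2.imwrite(f"pics/{n}0.png",c["pixels"][:,:,::-1])
    print(n,{k:v for k,v in c.items() if k!="pixels"})
pickle.dump(d,open("cap0.pkl","wb"))
print(robot.observe())
E
```

```text
pics
top {'fx': 435.4099907376829, 'fy': 435.4099907376829, 'cx': 254.68611552038377, 'cy': 184.98891838757172, 'cam_to_world': array([[ 2.19758849e-02,  9.98009892e-01, -5.91042787e-02,
         4.57128858e+02],
       [-9.99686452e-01,  2.12261309e-02, -1.32834003e-02,
        -6.28870844e+01],
       [-1.20024098e-02,  5.93776612e-02,  9.98163431e-01,
         1.50684619e+03],
       [ 0.00000000e+00,  0.00000000e+00,  0.00000000e+00,
         1.00000000e+00]])}
side {'fx': 407.1958375908264, 'fy': 407.1958375908264, 'cx': 253.8519930626419, 'cy': 187.5125065170738, 'cam_to_world': array([[-9.80619953e-01,  1.58984020e-01, -1.14492747e-01,
         3.96481967e+02],
       [-1.95125938e-01, -7.39976282e-01,  6.43708762e-01,
         7.54590434e+02],
       [ 1.76174892e-02,  6.53574161e-01,  7.56657413e-01,
         1.00544186e+03],
       [ 0.00000000e+00,  0.00000000e+00,  0.00000000e+00,
         1.00000000e+00]])}
{'time': 0.1, 'q': array([-9.91896507e-01,  3.59324042e-01,  1.11852808e-02, -3.23503520e-04,
       -1.22410123e+00, -2.88082673e-01]), 'qvel': array([ 2.40234410e-03, -1.73434333e-03,  6.80681880e-04,  2.05532177e-03,
        3.60548604e-04,  4.35227620e-05]), 'joint_efforts': array([-6.31853782e-04, -5.84162915e+01,  2.93750364e+01,  7.01543257e+00,
        1.01617942e-02, -6.77601702e-05]), 'position': array([ 193.39665333, -646.25916574,  225.72314916]), 'tcp_rot': array([-3.14147405e+00, -1.47058326e-03,  1.86150324e+00]), 'wrist_force': array([-0.15363146,  0.32204145, -0.43584699]), 'moment': array([-0.02972611, -0.00550161,  0.01616409]), 'opening': 87.64392260821354}
```

View pics/top0.png

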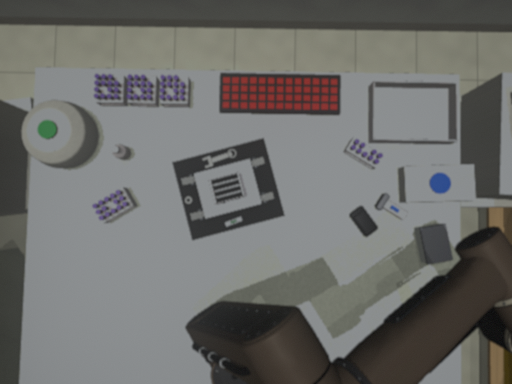

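View pics/side0.png

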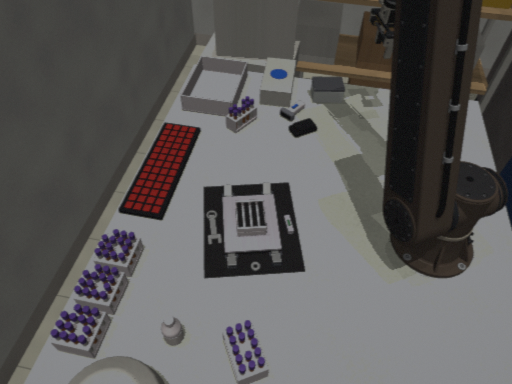

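```bash
python3 - <<'E'
import cv2,pickle
d=pickle.load(open("cap0.pkl","rb"))
im=d["top"]["pixels"][100:250,165:350,::-1]
cv2.imwrite("pics/crop.png",cv2.resize(im,None,fx=4,fy=4,interpolation=cv2.INTER_CUBIC))
E
```

```text
(no output)
```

View pics/crop.png

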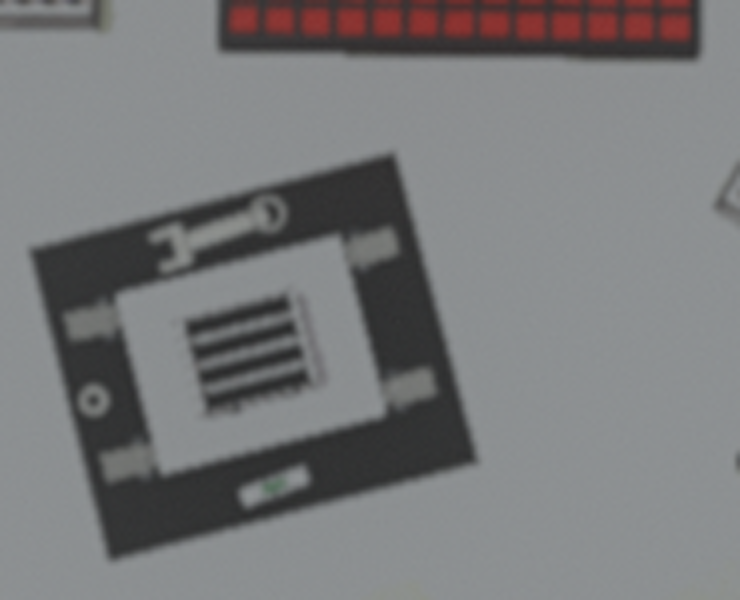

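The top view shows the mat turned slightly. In crop pixels, its corners are at about (32,248), (393,153), (477,461) and (110,558). The plate's corners are at about (115,293), (343,234), (387,413) and (162,474). All four tabs are visible.

```bash
cat > h.py <<'E'
import numpy as np,pickle
def ray(c,uv,z):
    T=c["cam_to_world"]; d=T[:3,:3]@np.array([(uv[0]-c["cx"])/c["fx"],-(uv[1]-c["cy"])/c["fy"],-1])
    o=T[:3,3]; return o+d*(z-o[2])/d[2]
def proj(c,p):
    T=c["cam_to_world"]; q=T[:3,:3].T@(np.array(p)-T[:3,3])
    return np.array([c["cx"]+c["fx"]*q[0]/-q[2], c["cy"]-c["fy"]*q[1]/-q[2]])
def fit(loc,w):
    loc=np.array(loc,float);w=np.array(w)[:,:2]
    a=loc-loc.mean(0);b=w-w.mean(0)
    th=np.arctan2((a[:,0]*b[:,1]-a[:,1]*b[:,0]).sum(),(a*b).sum())
    R=np.array([[np.cos(th),-np.sin(th)],[np.sin(th),np.cos(th)]])
    t=w.mean(0)-R@loc.mean(0)
    return th,t,w-(loc@R.T+t)
def app(th,t,p):
    return np.array([[np.cos(th),-np.sin(th)],[np.sin(th),np.cos(th)]])@np.array(p)+t
E
cat > m.py <<'E'
from h import *
import cv2
d=pickle.load(open("cap0.pkl","rb"));c=d["top"]
S=lambda p:((p[0]+.5)/4-.5+165,(p[1]+.5)/4-.5+100)
sg=[(1,1),(1,-1),(-1,-1),(-1,1)]
M=[(32,248),(393,153),(477,461),(110,558)];P=[(115,293),(343,234),(387,413),(162,474)]
m=fit([(140*a,165*b) for a,b in sg],[ray(c,S(p),3) for p in M])
p=fit([(80*a,100*b) for a,b in sg],[ray(c,S(q),25) for q in P])
print("mat",m);print("plate",p)
pickle.dump((m[:2],p[:2]),open("fit.pkl","wb"))
for n,(a,b) in zip(("FL","FR","NR","NL"),sg):
    print(n,"corner",app(*p[:2],(65*a,84*b)).round(1))
for q in [(83,326),(374,247),(416,386),(118,466)]: # tabs, at outer part
    w=ray(c,S(q),24)[:2]; th,t=m[:2]
    R=np.array([[np.cos(th),-np.sin(th)],[np.sin(th),np.cos(th)]]); print("tab local",R.T@(w-t))
s=d["side"];im=s["pixels"][170:285,190:315,::-1]
big=cv2.resize(im,None,fx=5,fy=5,interpolation=cv2.INTER_CUBIC)
def dot(p,col):
    u=proj(s,p); cv2.circle(big,(int((u[0]-190+.5)*5),int((u[1]-170+.5)*5)),3,col,-1)
for a,b in sg:
    dot([*app(*m[:2],(140*a,165*b)),3],(0,0,255)); dot([*app(*p[:2],(80*a,100*b)),25],(0,255,0)); dot([*app(*p[:2],(65*a,84*b)),25],(255,0,0))
cv2.imwrite("pics/side_ov.png",big)
E
python3 m.py
```

```text
mat (np.float64(0.28045479077906454), array([533.22192992,  49.80566103]), array([[-0.56455735, -2.73075139],
       [-2.34689306,  2.22622813],
       [ 0.88468833,  1.86587404],
       [ 2.02676207, -1.36135079]]))
plate (np.float64(0.27766125634233274), array([532.87414863,  49.1504304 ]), array([[-0.48066413,  0.21280982],
       [-0.57728252, -1.29893872],
       [ 1.09095414,  1.69890323],
       [-0.03300749, -0.61277433]]))
FL corner [572.4 147.8]
FR corner [618.4 -13.8]
NR corner [493.4 -49.4]
NL corner [447.3 112.1]
tab local [ 59.08446737 133.20689881]
tab local [  60.78058107 -124.64144834]
tab local [ -63.37185703 -128.74363878]
tab local [-64.27231279 133.78985616]
```

View pics/side_ov.png

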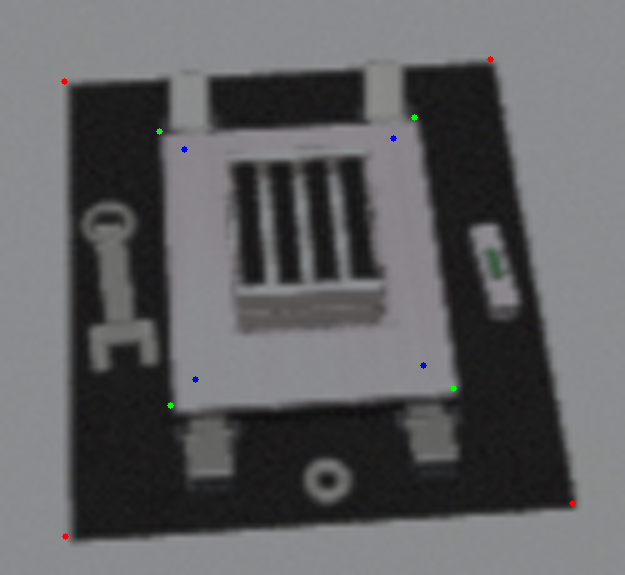

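```bash
cat > go.py <<'E'
import sys
from plant import robot
from h import *
from scipy.spatial.transform import Rotation as Ro
def go(x,y,z):
    s=robot.observe(); R=Ro.from_euler('xyz',s["tcp_rot"]).as_matrix()
    v=R.T@(np.array([x,y,z])-s["position"])
    print("t",round(s["time"],2),"pos",s["position"].round(1),"F",s["wrist_force"].round(2),"shift units",(v/300).round(4),"yaw err units",round((s["tcp_rot"][2]-(0.279+np.pi/2))/(np.pi/4),3))
go(*map(float,sys.argv[1:4]))
E
python3 go.py 493 -49 60; python3 go.py 493 -49 226
```

```text
t 0.1 pos [ 193.4 -646.3  225.7] F [-0.15  0.32 -0.44] shift units [1.6203 1.5275 0.5546] yaw err units 0.015
t 0.1 pos [ 193.4 -646.3  225.7] F [-0.15  0.32 -0.44] shift units [1.6211e+00 1.5274e+00 1.3000e-03] yaw err units 0.015
```

send_rows:
  commands:
    - [0.81,0.764,0,0.015]
    - [0.81,0.764,0,0.015]
    - [0.81,0.764,0,0.015]
    - [0.81,0.764,0,0.015]
    - [0.81,0.764,0,0.015]
    - [0.81,0.764,0,0.015]
    - [0.81,0.764,0,0.015]
    - [0.81,0.764,0,0.015]
  gripper: 0

```text
time: 0.9
position: [344.6, -344.8, 226.3]
tcp_rot: [3.141, -0.002, 1.854]
wrist_force: [0.4, -0.8, -0.4]
opening: 29.0
```

```bash
python3 go.py 493 -49 60
```

```text
t 0.9 pos [ 344.6 -344.8  226.3] F [ 0.35 -0.83 -0.37] shift units [0.8078 0.7497 0.5562] yaw err units 0.005
```

send_rows:
  commands:
    - [0.808,0.75,0,0.005]
    - [0.808,0.75,0,0.005]
    - [0.808,0.75,0,0.005]
    - [0.808,0.75,0,0.005]
    - [0.808,0.75,0,0.005]
    - [0.808,0.75,0,0.005]
    - [0.808,0.75,0,0.005]
    - [0.808,0.75,0.15,0.005]
    - [0.808,0.75,0.3,0.005]
    - [0.808,0.75,0.45,0.005]
    - [0.808,0.75,0.556,0.005]
    - [0.808,0.75,0.556,0.005]
    - [0.808,0.75,0.556,0.005]
    - [0.808,0.75,0.556,0.005]
  gripper: 0

```text
time: 2.3
position: [494.5, -48.9, 61.8]
tcp_rot: [3.138, -0.001, 1.85]
wrist_force: [0.4, -0.3, 0.2]
opening: 0.2
```

```bash
python3 go.py 493 -49 30;python3 - <<'E'
from plant import capture
import cv2,numpy as np
a=capture("side")["pixels"][100:290,150:350,::-1]; a=cv2.resize(a,None,fx=3,fy=3,interpolation=cv2.INTER_CUBIC)
cv2.imwrite("pics/s1.png",a)
E
```

```text
t 2.3 pos [494.5 -48.9  61.8] F [ 0.36 -0.34  0.2 ] shift units [ 0.0011 -0.0053  0.106 ] yaw err units 0.0
```

View pics/s1.png

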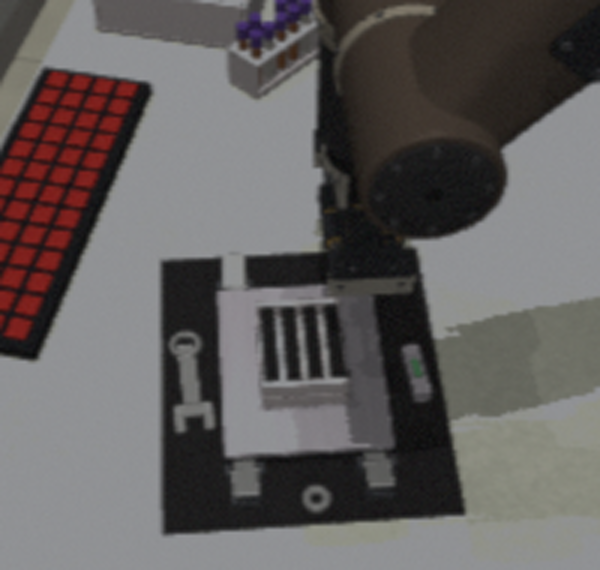

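The gripper's body hides the fingertip. It sits over the near-right corner, at about (370,280) in this picture, and nothing else is close. I'll press here.

send_rows:
  commands:
    - [0.001,-0.005,0.06,0]
    - [0.001,-0.005,0.11,0]
    - [0.001,-0.005,0.112,0]
    - [0.001,-0.005,0.114,0]
    - [0.001,-0.005,0.116,0]
    - [0.001,-0.005,0.118,0]
    - [0.001,-0.005,0.12,0]
    - [0.001,-0.005,0.122,0]
    - [0.001,-0.005,0.122,0]

```text
time: 3.25
position: [493.2, -48.8, 25.4]
tcp_rot: [3.137, -0.001, 1.85]
wrist_force: [-0.7, -0.5, 0.2]
opening: 0.2
```

send_rows:
  commands:
    - [0,0,0.003,0]
    - [0,0,0.003,0]

```text
time: 3.45
position: [493.3, -48.8, 25.3]
tcp_rot: [3.137, -0.001, 1.85]
wrist_force: [-4.0, 1.1, 9.5]
opening: 0.6
```

send_rows:
  commands:
    - [0,0,0.003,0]
    - [0,0,0.003,0]

```text
time: 3.65
position: [493.3, -48.9, 25.2]
tcp_rot: [3.137, -0.001, 1.851]
wrist_force: [-4.6, 1.5, 13.8]
opening: 0.4
```

send_rows:
  commands:
    - [0,0,0.003,0]
    - [0,0,0.003,0]

```text
time: 3.85
position: [493.2, -48.9, 25.2]
tcp_rot: [3.137, -0.001, 1.851]
wrist_force: [-5.0, 0.7, 13.2]
opening: 0.4
```

Near-right is solid: 13 N with no sink. Near-left is next.

```bash
python3 go.py 447.3 112.1 27
```

```text
t 3.85 pos [493.2 -48.9  25.2] F [-4.97  0.68 13.17] shift units [ 0.5579  0.0013 -0.0056] yaw err units 0.002
```

send_rows:
  commands:
    - [0,0,-0.05,0]
    - [0,0,-0.1,0]
    - [0.2,0,-0.1,0]
    - [0.4,0,-0.1,0]
    - [0.558,0.001,-0.1,0]
    - [0.558,0.001,-0.1,0]
    - [0.558,0.001,-0.1,0]
    - [0.558,0.001,-0.05,0]
    - [0.558,0.001,-0.01,0]
    - [0.558,0.001,-0.006,0]
    - [0.558,0.001,-0.003,0]
    - [0.558,0.001,-0.001,0]
    - [0.558,0.001,-0.001,0]

```text
time: 5.15
position: [447.6, 112.0, 26.0]
tcp_rot: [3.136, -0.001, 1.851]
wrist_force: [-0.5, -0.3, -0.2]
opening: 0.1
```

send_rows:
  commands:
    - [0,0,0.003,0]
    - [0,0,0.003,0]

```text
time: 5.35
position: [447.7, 112.1, 25.4]
tcp_rot: [3.136, -0.001, 1.851]
wrist_force: [0.1, 0.2, 0.3]
opening: 0.6
```

send_rows:
  commands:
    - [0,0,0.003,0]
    - [0,0,0.003,0]

```text
time: 5.55
position: [447.7, 112.1, 24.7]
tcp_rot: [3.136, -0.001, 1.851]
wrist_force: [-1.2, 0.5, 3.9]
opening: 0.6
```

send_rows:
  commands:
    - [0,0,0.003,0]
    - [0,0,0.003,0]

```text
time: 5.75
position: [447.7, 112.1, 23.8]
tcp_rot: [3.136, -0.001, 1.851]
wrist_force: [-3.0, 0.0, 4.8]
opening: 0.3
```

This corner sinks at about 5 N. I'll press a little deeper to confirm.

send_rows:
  commands:
    - [0,0,0.004,0]
    - [0,0,0.008,0]
    - [0,0,0.01,0]
    - [0,0,0.01,0]

```text
time: 6.15
position: [447.5, 112.2, 20.7]
tcp_rot: [3.136, -0.001, 1.851]
wrist_force: [-3.2, 1.5, 5.2]
opening: 0.5
```

send_rows:
  commands:
    - [0,0,0.003,0]
    - [0,0,0.006,0]
    - [0,0,0.006,0]

```text
time: 6.45
position: [447.6, 112.2, 20.1]
tcp_rot: [3.136, -0.001, 1.852]
wrist_force: [-8.5, 0.8, 22.6]
opening: 0.4
```

The corner sank about 5 mm at about 5 N, then bottomed out, so near-left is the weak one. I'll lift off and go to the near-left tab.

send_rows:
  commands:
    - [0,0,-0.02,0]
    - [0,0,-0.06,0]
    - [0,0,-0.13,0]
    - [0,0,-0.13,0]
    - [0,0,-0.13,0]

```text
time: 6.95
position: [447.6, 112.4, 59.2]
tcp_rot: [3.135, -0.001, 1.851]
wrist_force: [0.0, -0.4, -0.0]
opening: 0.2
```

```bash
python3 - <<'E'
from h import *
from plant import capture
import cv2
m,p=pickle.load(open("fit.pkl","rb"))
print(app(*m,(-64,137)),app(*m,(-62,137)))
c=capture("side"); u0,v0=190,190
big=cv2.resize(c["pixels"][v0:v0+100,u0:u0+125,::-1],None,fx=6,fy=6,interpolation=cv2.INTER_CUBIC)
for q in [(-64,135,28),(-76,144,30),(-52,144,30)]:
    u=proj(c,[*app(*m,q[:2]),q[2]]); cv2.circle(big,(int((u[0]-u0+.5)*6),int((u[1]-v0+.5)*6)),2,(0,0,255),-1)
cv2.imwrite("pics/s2.png",big)
E
python3 go.py 431.9 163.6 45
```

```text
[433.80183222 163.73829101] [435.72369153 164.29187641]
t 7.0 pos [447.2 112.1  58.8] F [-0.17  0.19  0.3 ] shift units [ 0.1791 -0.0017  0.0461] yaw err units 0.002
```

View pics/s2.png

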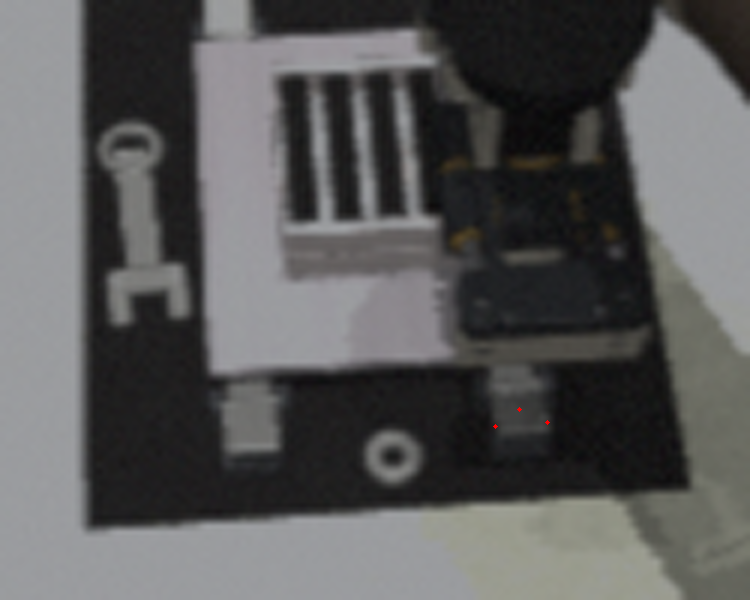

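The projected tab edges land on the near-left tab, at about (495–548, 424) in the crop. I'll move there and press down.

send_rows:
  commands:
    - [0.09,0.003,0,0]
    - [0.178,0.0055,0,0]
    - [0.178,0.0055,0,0]
    - [0.178,0.0055,0.05,0]
    - [0.178,0.0055,0.08,0]
    - [0.178,0.0055,0.09,0]
    - [0.178,0.0055,0.1,0]
    - [0.178,0.0055,0.11,0]
    - [0.178,0.0055,0.12,0]
    - [0.178,0.0055,0.125,0]
    - [0.178,0.0055,0.13,0]
    - [0.178,0.0055,0.13,0]

```text
time: 8.2
position: [434.8, 164.4, 20.3]
tcp_rot: [3.134, -0.002, 1.851]
wrist_force: [-0.1, 0.9, 2.5]
opening: 0.5
```

send_rows:
  commands:
    - [0,0,0.003,0]
    - [0,0,0.006,0]
    - [0,0,0.006,0]

```text
time: 8.5
position: [435.0, 164.6, 18.6]
tcp_rot: [3.134, -0.002, 1.851]
wrist_force: [-2.0, 2.3, 4.7]
opening: 0.5
```

send_rows:
  commands:
    - [0,0,0.003,0]
    - [0,0,0.006,0]
    - [0,0,0.007,0]
    - [0,0,0.007,0]

```text
time: 8.9
position: [435.0, 164.8, 16.6]
tcp_rot: [3.134, -0.002, 1.851]
wrist_force: [-2.5, 1.5, 4.8]
opening: 0.8
```

send_rows:
  commands:
    - [0,0,0.002,0]
    - [0,0,0.004,0]
    - [0,0,0.004,0]

```text
time: 9.2
position: [435.1, 164.8, 16.1]
tcp_rot: [3.134, -0.002, 1.851]
wrist_force: [-5.1, 1.1, 14.0]
opening: 0.8
```

send_rows:
  commands:
    - [0,0,0.004,0]
    - [0,0,0.004,0]
    - [0,0,0.005,0]
    - [0,0,0.005,0]
    - [0,0,0.005,0]

```text
time: 9.7
position: [435.1, 164.9, 15.9]
tcp_rot: [3.133, -0.002, 1.852]
wrist_force: [-8.9, 0.8, 23.7]
opening: 0.8
```

Force builds against the stop at 15.9 mm, so the tab is flat. I'll lift off and clear out.

send_rows:
  commands:
    - [0,0,-0.01,0]
    - [0,0,-0.05,0]
    - [0,0,-0.2,0]
    - [0,0,-0.35,0]
    - [0,0,-0.5,0]
    - [0,0,-0.65,0]
    - [0,0,-0.7,0]
    - [-0.3,0,-0.7,0]
    - [-0.6,0,-0.7,0]
    - [-0.9,0,-0.7,0]
    - [-1,0,-0.7,0]
    - [-1,0,-0.7,0]
    - [-1,0,-0.7,0]
    - [-1,0,-0.7,0]
    - [-1,0,-0.7,0]
    - [-1,0,-0.7,0]

```text
time: 11.3
position: [516.3, -124.0, 224.8]
tcp_rot: [3.134, -0.002, 1.852]
wrist_force: [-0.4, -0.4, 0.6]
opening: 0.4
```

```bash
python3 go.py 330 -400 226
```

```text
t 11.3 pos [ 516.3 -124.   224.8] F [-0.45 -0.38  0.58] shift units [-0.7115 -0.8518 -0.0123] yaw err units 0.003
```

send_rows:
  commands:
    - [-0.71,-0.85,0,0]
    - [-0.71,-0.85,0,0]
    - [-0.71,-0.85,0,0]
    - [-0.71,-0.85,0,0]
    - [-0.71,-0.85,0,0]
    - [-0.71,-0.85,0,0]
    - [-0.71,-0.85,0,0]
    - [-0.71,-0.85,0,0]
    - [-0.71,-0.85,0,0]
    - [-0.71,-0.85,0,0]
    - [-0.71,-0.85,0,0]

```text
time: 12.4
position: [331.4, -398.3, 222.5]
tcp_rot: [3.134, -0.002, 1.854]
wrist_force: [0.0, -0.1, 0.4]
opening: 0.2
```

```bash
python3 - <<'E'
from plant import robot,capture
import cv2,pickle,numpy as np
d=pickle.load(open("cap0.pkl","rb"))
t=capture("top")["pixels"];s=capture("side")["pixels"]
f=lambda a:cv2.resize(a[...,::-1],(390,290),interpolation=cv2.INTER_CUBIC)
T=lambda a:f(a[130:245,165:320]); S=lambda a:f(a[175:285,175:323])
cv2.imwrite("pics/end.png",np.vstack([np.hstack([T(d["top"]["pixels"]),T(t)]),np.hstack([S(d["side"]["pixels"]),S(s)])]))
o=robot.observe();print(o["time"],o["position"],o["wrist_force"],abs(o["qvel"]).max())
E
```

```text
12.5 [ 331.23879556 -398.5205657   222.47931394] [ 1.06687794  0.29673035 -0.12744038] 0.009549653193114068
```

View pics/end.png

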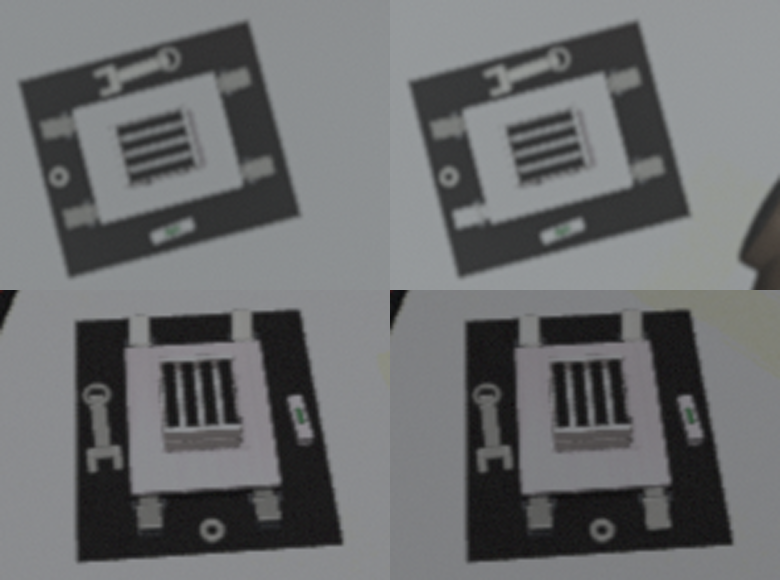

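Before is on the left and after on the right. The near-left tab, at (470,217) in the top view, has turned bright and level. The other three tabs look unchanged, and the plate and loose items haven't moved. I'll hand in.

```bash
python3 -c "
from plant import robot
print(robot.close_job())"
```

```text
the job is handed in; nothing more can be done
None
```

The wobbly corner was near-left; I pressed its shim tab flat and handed the job in at about 12.5 s of the 45 s allowed.

- **Near-right corner:** solid. It held about 13 N with no more than 0.2 mm of sink.
- **Near-left corner:** weak. It sank about 5 mm at about 5 N, then bottomed out. The last step of that press reached about 23 N. The two far corners were not pressed, since the weak one had been found.
- **Near-left shim:** pressed down to 15.9 mm above the bench (flat is 16 mm), where it took about 24 N against its stop.

In the last pictures the near-left tab is level and the other three tabs stand as before. The plate and loose items show no visible movement. The arm finished well clear of everything, with only about 1 N on the wrist. I did not press the corner again to check that the wobble is gone. No check failed or disagreed.

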